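# Roll a stone trolley to the inspection lamp and on to the pick-up gap

## Robot

A 7-joint arm with a two-finger parallel gripper is mounted at the origin on the work surface. World frame = base frame: x ahead of the robot, y to its left, z up, the work surface at z = 0. Lengths are in m, angles in rad, forces in N, time in s.
With the tool pointing down it reaches from about 0.35 to 0.775 m from the base axis. Payload 3.1 kg.
Tool frame: the origin (TCP) lies between the finger pads; the fingertips stand ahead of it and the grasp point (between the pads) lies 5 mm behind it (manip.nose_length is the z of the fingertips in the tool frame, in m); z points along the fingers, y is the line along which they close (so a half turn about z gives the same grasp; the last joint's range is limited). The gripper opens to 85 mm and grips with 20 to 120 N. Pads are 22 mm wide; open, the fingers measure 114 mm over their backs; the gripper's body (76 mm by 85 mm) begins 54 mm behind the grasp point. The pads swing forward as they close: fully open they stand 13 mm farther back than shut.
Start: joints at [-1.219, 0.311, 0.014, 1.512, -0.004, 1.319, -0.027], TCP at [0.211, 0.508, 0.245] pointing down, gripper open.
Joint ranges: [-2.7, 2.7], [-0.3, 1.91], [-1.27, 1.3], [0.12, 2.57], [-1.44, 4.58], [0.2, 2.03], [-3.05, 3.05]. Speed limits (rad/s): [2.79, 2.79, 3.14, 3.14, 3.14, 3.14, 3.14].

## Interface

Orientations are given as a 3x3 rotation matrix whose columns are the frame's x, y, z axes.
In Python, from plant import manip gives the robot as it stands.
- The arm moves only by the tool drive_tool, never from a script. Its argument "motion" is a list of rows, each an object with "jaw": the opening, from -1 (shut) to 1 (fully open); "delta_pos": the shift along the world's x, y, z normalised to -1 to 1, where 1 is 5 cm, a list of three; "rotation": the turn, a rotation vector about the world's x, y, z normalised to -1 to 1, where 1 is 90 degrees, a list of three. In form: [{"jaw": jaw, "delta_pos": [dx, dy, dz], "rotation": [rx, ry, rz]}, ...]. A call has exactly 5 rows; each row shifts and turns the commanded pose from where the row before left it; what a row does not reach is not made up. A row lasts 1/10 s, in which the tool goes at most 50 mm and 8.59 degrees, less where a joint would pass 70% of its speed; a pose out of reach is approached as far as the arm can. A call with a number of a shift or a turn outside -1 to 1 is refused whole. A call with a gripper value outside its range is refused whole. The fingers move at their own pace and stop on an object; the grip force is fixed at half the most. Time passes only in rows, so rows that do not move let the fingers close, or fill a call up. It gives the time, the measured TCP pose, the force, the opening and the grip force at its end, in the units of the state.
- manip.observe(): the state, without advancing time (a new reading comes with each control period).
- manip.read_camera(name): name is "scene" or "top" or "wrist"; returns a dict with "image" (420x560x3 uint8, red, green, blue), "range_z" (420x560 float32, m along the optical axis (not along the pixel's ray), 0 where there is no reading), "fov_y" (degrees; the focal length in pixels is half the picture's height over the tangent of half this angle, whatever the lens; pixels are square), "cx", "cy" (the principal point, pixels), "R" (3x3) and "t" (3): a world point X has camera coordinates R X + t. Camera axes: x right, y down, z forward; pixel columns grow to the right and rows downward; lengths in m; the calibration is good to about 2 mm. A picture is of the moment at which its call begins.
- manip.sign_off(): hands the job in; it is judged then, once.
Trained networks look in a picture, given as the dict that the camera call returned (one of the last four; its "shot" number tells which), for a name from the list of things; names that differ only in an ending like _2 or _b are one class to them, and where a whole thing is asked for, a point or a joint stands for the part that bears it (a point fixed in the world has none). Each returns a list of dicts, best first, with "p" (0 to 1); they miss things now and then, are a little off and sometimes report something else, mostly with a low value. They report only what shows in the picture. A call takes as long as a camera call.
- manip.find_in(picture, name): "centre" ([column, row] in pixels, amid what is visible of it).
- manip.spot_point(picture, name): "centre" ([column, row] in pixels: a listed point, or the origin of a listed thing).
The state is a dict: "clock": time; "joint_positions": joint angles; "joint_velocities": joint speeds; "effort": joint torques, N m; "tool_pos": TCP position; "orientation": TCP orientation; "ft_force": force on the tool from outside, world axes, zero at the start; "ft_torque": the same for the moment, N m; "width": finger opening in m; "grip_force": force on a finger pad.
Only numpy, scipy, OpenCV 4.12 (cv2) and the standard library are available. Lean on these libraries where they do the work, as an engineer would, in place of code of your own. Each camera call takes 0.05 s, during which the arm holds its last target. There are 200 camera calls.

## Task

Take the steel handle of the hinged wooden trough and, only by raising and lowering it, roll the small wheeled trolley with the stone sphere under the ring lamp, let it come to rest centred below the ring and keep it there for three seconds for inspection; then roll it on to the gap in the trough's side boards, bring it to rest centred on the brass line and keep it there for two seconds. Finish while still holding the trough up, the trolley at rest at the gap. Roll it gently, never let it run into the stop at the hinge end, never touch it with the robot, and leave the other things on the bench where they are.

Things in the scene. Friction and masses are not known exactly. Their poses are not given: they have to be found in the camera images.
- stand: Fixed dark steel stand of the tilting trough, foot 120 x 460 x 12 mm. Origin on the table under the middle of the trough; z up, y along the trough towards its hinge, x across it (parallel to the hinge axis). Place and yaw vary (yaw within 0.2 rad).
- trough (a joint): Angle of the hinged wooden trough, rad: 0 = lying on its rest, sloping 0.14 rad down to the handle; grows as the handle is lifted; level at 0.14; upper stop 0.28 (0.14 rad down to the hinge). Nominal mass 0.5 kg, centre of mass 0.2 m from the hinge, bearing friction 0.01 N m, damping 0.15 N m s/rad. Let go, it drops back on its rest.
- trough_hinge (a point): Point on the hinge axis, middle of the trough, 100 mm above the table, in the plane of the trough's floor. Trough axes: y along it from handle to hinge (handle end towards -y), x across, along the hinge axis, z up out of it. Flat floor between side boards 74 mm apart inside, 24 mm high. End stops' inner faces 20 and 352 mm from the hinge.
- trough_grip (a point): Middle of the handle, 410 mm from the hinge: an upright steel plate 14 mm thick (x), 56 long (y), 48 high (z, from the floor's level up). The point is 28 mm above the floor's level, 20 below the plate's top edge, about 70 mm above the table at rest. Grasp from above, fingers closing along x; 50 mm from the trough's end board (90 wide, its top 38 above the floor). Trough axes.
- trough_gap (a point): Pick-up mark 100 mm from the hinge: a brass line across the floor in the middle of a 44 mm gap in both side boards. The point lies on the floor; trough axes. The trolley's middle is to stand above the line.
- trolley (a joint): Travel of the wheeled trolley along the trough, m: 0 = at the handle-end stop (where it starts), growing towards the hinge, 0.22 at the brass line, stop at 0.27. It rolls by gravity: acceleration 9.8 m/s2 per rad of slope, less bearing friction of about 0.012 N (0.004 rad of slope) and drag of 0.04 N s/m. Nominal mass 0.3 kg, varies by a quarter; part of the load on the trough.
- trolley_center (a point): Top of the trolley's plate at its middle, 18 mm above the trough's floor and 320 mm from the hinge at travel 0; trough axes. The trolley is an aluminium plate 56 mm wide and 60 long on four brass wheels, carrying a 40 mm stone sphere in a cup, top of the sphere 62 mm above the floor. It cannot leave the trough.
- lamp: Fixed ring lamp: white ring (inner dia. 80, outer 108, underside 242 mm above the table) on an arm from a 12 mm post that stands on the trough's +x side, 95 mm from the ring's middle. Origin on the table straight below the ring's middle, under the trough's centre line, 190 to 260 mm from the hinge; axes as the stand's. Inspection mark: trolley's middle straight below the ring's middle.
- hammer: ball-peen hammer lying on the bench (mm), a loose bystander
- jar: closed glass jar, 60 dia., 75 high (mm), a loose bystander
- bench_block: steel bench block 70 x 70 x 22 (mm), a loose bystander
- ring_tray: open wooden ring tray 110 x 160 x 35 (mm), a loose bystander
- mandrel: tapered steel ring mandrel lying down, 180 long (mm), a loose bystander
- brush: brush lying on the bench (mm), a loose bystander
- cup: amber glass cup 85 high (mm), a loose bystander

How it is judged:
On the way, in this order (a step that is already met when the one before it is completed fails the run):
1. trolley at rest under the ring lamp, kept there for 3 s (y of trolley_center in the frame of lamp between -0.018 and 0.018 m and velocity of joint trolley between -0.04 and 0.04 m/s), for 2.8 s.
2. trolley at rest at the pick-up gap, kept there (y of trolley_center in the frame of trough_gap between -0.018 and 0.018 m and velocity of joint trolley between -0.04 and 0.04 m/s), for 2 s.
At the end, for the whole second after the job is handed in: The trolley rests in the trough within 18 mm of the brass line at the gap, slower than 0.04 m/s, with the trough within 0.04 rad of level and held up by the robot's fingers (all of step 2 and value of joint trough between 0.1 and 0.18 rad and contact force between the fingers and trough above 1 N); the arm keeps its last pose, push and grip.
It fails at once if the trolley ran into the stop at the hinge end (value of joint trolley above 0.264 m).
It fails at once if the trolley raced (over 0.4 m/s) (velocity of joint trolley above 0.4 m/s or velocity of joint trolley below -0.4 m/s).
It fails at once if the robot touched the trolley (contact force between any of the fingers, the arm and trolley above 0.5 N).
It fails at once if something else on the bench was pushed about (distance of any of hammer, jar, bench_block, ring_tray, mandrel, brush, cup from where it was at the start of the episode above 0.03 m).
It also fails if it takes over 58 s, if anything falls off the work surface, if the arm or the gripper's body presses on something with over 40 N, if the wrist force passes 120 N, or if a joint passes its speed limit or range.

## Working session

There is one attempt and no reset: what is moved stays moved. The work goes in short steps, Python scripts to look and compute and a tool call to move; the robot and the scene stay as the last step left them, time stands still between calls to the robot, and variables do not carry over. Pictures are saved under pics/ and viewed, at most 10 in all, crops included, and the job is handed in when it is done.

Besides the shell and the picture viewer there is one more tool, called by a JSON object that holds its "method" and its "body". drive_tool: Moves the arm, as the interface text tells. Its arguments: {"type":"object","properties":{"motion":{"type":"array","items":{"type":"object","properties":{"jaw":{"type":"number"},"delta_pos":{"type":"array","items":{"type":"number","minimum":-1,"maximum":1}},"rotation":{"type":"array","items":{"type":"number","minimum":-1,"maximum":1}}}}}},"required":["motion"]}

```bash
mkdir -p pics; ls; cat > h.py <<'E'
import numpy as np, cv2
from plant import manip
NAMES="stand trough trough_hinge trough_grip trough_gap trolley_center lamp".split()
def ray(p,uv):
    f=p["image"].shape[0]/2/np.tan(np.radians(p["fov_y"])/2)
    d=np.array([(uv[0]-p["cx"])/f,(uv[1]-p["cy"])/f,1.]); R=np.array(p["R"]);t=np.array(p["t"])
    return -R.T@t, R.T@d
def at_z(p,uv,z):
    c,d=ray(p,uv); return c+d*(z-c[2])/d[2]
def at_depth(p,uv):
    u,v=int(round(uv[0])),int(round(uv[1])); z=p["range_z"][v,u]; c,d=ray(p,uv); return c+d*z
def tri(ps):
    A=np.zeros((3,3));b=np.zeros(3)
    for p,uv in ps:
        c,d=ray(p,uv);d=d/np.linalg.norm(d);M=np.eye(3)-np.outer(d,d);A+=M;b+=M@c
    return np.linalg.solve(A,b)
def proj(p,X):
    f=p["image"].shape[0]/2/np.tan(np.radians(p["fov_y"])/2)
    q=np.array(p["R"])@X+np.array(p["t"]); return f*q[0]/q[2]+p["cx"],f*q[1]/q[2]+p["cy"]
E
python3 - <<'E'
from h import *
np.set_printoptions(precision=4,suppress=True)
s=manip.observe(); print(s["clock"],s["tool_pos"],s["orientation"],s["width"],manip.nose_length)
P={c:manip.read_camera(c) for c in ("scene","top","wrist")}
for c,p in P.items():
    cv2.imwrite(f"pics/{c}0.png",p["image"][:,:,::-1]); print(c,p["fov_y"],ray(p,(p["cx"],p["cy"])))
for n in NAMES:
    L=[]
    for c,p in P.items():
        r=manip.spot_point(p,n)[:1]
        if r: print(n,c,np.array(r[0]["centre"]),round(r[0]["p"],2),at_depth(p,r[0]["centre"])); L.append((p,r[0]["centre"])) if r[0]["p"]>.4 else 0
    if len(L)>1: print("   tri",tri(L))
E
```

```text
pics
0.0 [0.2108 0.5073 0.2442] [[-0.9235  0.3837 -0.0008]
 [ 0.3837  0.9235 -0.0022]
 [-0.0001 -0.0023 -1.    ]] 0.0853458136044566 0.014
scene 48.65640406800623 (array([ 1.0896, -0.9853,  0.8376]), array([-0.3962,  0.724 , -0.5647]))
top 46.47601317581827 (array([ 0.4962, -0.0034,  1.4598]), array([ 0.0368,  0.001 , -0.9993]))
wrist 71.64621022747588 (array([0.145 , 0.5353, 0.3715]), array([ 0.256 , -0.1103, -0.9604]))
stand scene [271.8 227.5] 0.71 [ 0.5542 -0.0818  0.0611]
stand top [284.9 217.3] 0.76 [ 0.5322 -0.0074  0.0726]
   tri [ 0.5253 -0.0129  0.0068]Traceback (most recent call last):
  File "<stdin>", line 10, in <module>
ValueError: it knows: bench_block, brush, cup, hammer, jar, lamp, mandrel, ring_tray, stand, trolley_center, trough_gap, trough_grip, trough_hinge
```

```bash
sed -i 's/stand trough trough_hinge/stand trough_hinge/' h.py
python3 - <<'E'
from h import *
np.set_printoptions(precision=4,suppress=True)
P={c:manip.read_camera(c) for c in ("scene","top")}
for n in NAMES+"hammer jar bench_block ring_tray mandrel brush cup".split():
    L=[]
    for c,p in P.items():
        r=manip.spot_point(p,n)[:1]
        if r: print(n,c,np.array(r[0]["centre"]),round(r[0]["p"],2),at_depth(p,r[0]["centre"])); L.append((p,r[0]["centre"])) if r[0]["p"]>.4 else 0
    if len(L)>1: print("   tri",tri(L))
a=np.vstack([cv2.imread("pics/scene0.png"),cv2.imread("pics/top0.png")])
cv2.imwrite("pics/both.png",np.hstack([cv2.resize(cv2.imread(f"pics/{c}0.png"),(400,300)) for c in("scene","top")]))
E
```

```text
stand scene [275.7 227.4] 0.87 [ 0.5605 -0.0706  0.0562]
stand top [279.7 219.2] 0.71 [0.5226 0.0058 0.2542]
   tri [ 0.5234  0.0049 -0.0057]
trough_hinge scene [314.4 173. ] 0.74 [0.5678 0.1708 0.1104]
trough_hinge top [211.7 203.5] 0.76 [ 0.5711  0.2121 -0.0012]
   tri [0.5619 0.1953 0.0969]
trough_grip scene [225.9 242.7] 0.68 [ 0.4931 -0.2178  0.0816]
trough_grip top [355.6 234.7] 0.78 [ 0.487  -0.2059  0.0911]
   tri [ 0.4866 -0.2088  0.0729]
trough_gap scene [297.3 189.2] 0.96 [0.5485 0.0897 0.0906]
trough_gap top [252.4 213.7] 0.58 [0.5403 0.0843 0.0839]
   tri [0.5445 0.0863 0.0909]
trolley_center scene [250.  228.3] 0.81 [ 0.5158 -0.134   0.0804]
trolley_center top [325.  227.7] 0.71 [ 0.5047 -0.118   0.1151]
   tri [ 0.506  -0.1214  0.0687]
lamp top [154.5 284. ] 0.66 [0.3306 0.3707 0.0198]
hammer scene [281.  161.9] 0.74 [ 0.571  -0.0491  0.2577]
hammer top [157.4 282.5] 0.86 [0.3346 0.3634 0.0154]
   tri [ 0.3354  0.3697 -0.0028]
jar scene [230.7 224.1] 0.65 [ 0.4082 -0.0754  0.0213]
jar top [298.2 263.6] 0.92 [ 0.4021 -0.0475  0.0735]
   tri [ 0.3945 -0.0517  0.0014]
bench_block scene [364.4 230.4] 0.94 [0.7757 0.0705 0.0229]
bench_block top [254.1 144.4] 0.67 [0.7468 0.0876 0.0249]
   tri [0.7596 0.093  0.001 ]
ring_tray scene [347.6 275.5] 0.95 [ 0.8054 -0.1377  0.0293]
ring_tray top [319.9 127.7] 0.88 [ 0.8051 -0.1073  0.0023]
   tri [ 0.8005 -0.1091  0.0047]
mandrel scene [256.  330.8] 0.73 [ 0.688  -0.3963  0.0251]
mandrel top [417.9 168.9] 0.58 [ 0.6832 -0.3951  0.0297]
   tri [ 0.6855 -0.3959  0.0233]
brush scene [156.1 285.2] 0.6 [ 0.3773 -0.3755  0.0137]
brush top [406.2 274.9] 0.96 [ 0.3721 -0.3655  0.0239]
   tri [ 0.3706 -0.3699  0.0061]
cup scene [371.8 190.1] 0.8 [0.7239 0.2836 0.0273]
cup top [176.3 155.5] 0.77 [0.7126 0.3211 0.003 ]
   tri [0.7128 0.3212 0.0032]
```

View pics/scene0.png

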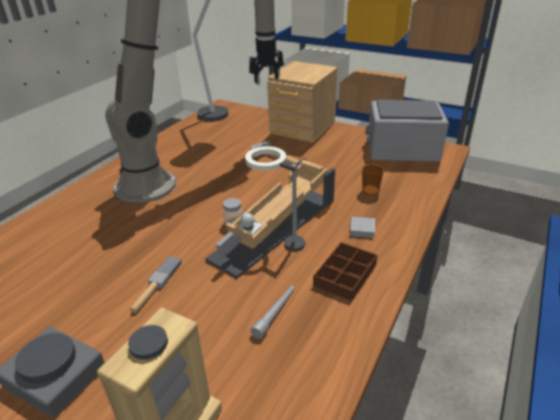

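View pics/top0.png

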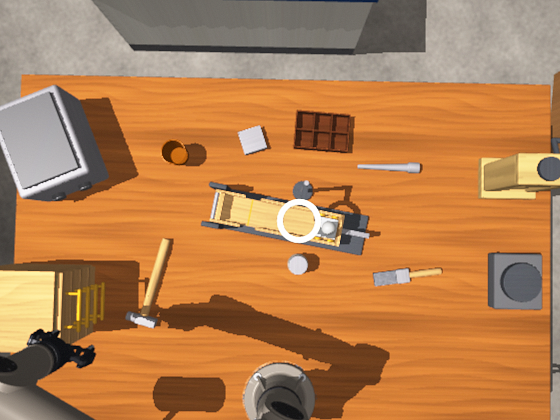

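The pictures show the trough in the middle of the bench: handle at about (356,235) in the top view, ring at about (299,221), jar at (298,264) close by. The network's lamp hit is on the hammer, so I will locate the ring from depth instead. The trough points agree with the given geometry: hinge to grip measures 0.411 m and the grip z is 0.073.

```bash
python3 - <<'E'
from h import *
np.set_printoptions(precision=4,suppress=True)
for c in("scene","top"):
    p=manip.read_camera(c)
    v,u=np.mgrid[0:420,0:560]; f=210/np.tan(np.radians(p["fov_y"])/2)
    C=np.stack([(u-p["cx"])/f,(v-p["cy"])/f,np.ones_like(u,float)],-1)*p["range_z"][...,None]
    W=(C-np.array(p["t"]))@np.array(p["R"])
    im=p["image"].astype(int)
    m=(im.min(-1)>150)&(W[...,2]>.225)&(W[...,2]<.275)&(abs(W[...,0]-.53)<.12)&(abs(W[...,1]+.02)<.12)
    w=W[m]; print(c,m.sum(),w.mean(0),w.min(0),w.max(0))
    (e,a,b)=cv2.fitEllipse(np.stack([u[m],v[m]],1).astype(np.float32)); print(e,a)
    (e,ax,b)=cv2.fitEllipse(cv2.convexHull(np.stack([u[m],v[m]],1).astype(np.float32))); print("hull",e,ax,at_z(p,e,.247))
H=np.array([.562,.195]);G=np.array([.487,-.209]);d=(G-H)/np.linalg.norm(G-H);print(d)
E
```

```text
scene 307 [ 0.521  -0.0426  0.2589] [ 0.4662 -0.0961  0.2487] [0.5736 0.0164 0.2622]
(265.4989929199219, 156.3663787841797) (17.248130798339844, 35.55588912963867)
hull (265.5247497558594, 156.46429443359375) (19.325456619262695, 39.8330078125) [ 0.5091 -0.0231  0.247 ]
top 690 [ 0.5246 -0.0424  0.2576] [ 0.4697 -0.0934  0.2431] [0.6179 0.0103 0.2657]
(299.36749267578125, 217.82342529296875) (36.4704475402832, 50.19059753417969)
hull (299.7480773925781, 212.2848358154297) (42.838157653808594, 62.921165466308594) [ 0.5409 -0.0435  0.247 ]
[-0.1825 -0.9832]
```

{"method": "drive_tool", "body": {"motion": [{"jaw":1,"delta_pos":[0,0,1],"rotation":[0,0,0]},{"jaw":1,"delta_pos":[0,0,1],"rotation":[0,0,0]},{"jaw":1,"delta_pos":[0,0,1],"rotation":[0,0,0]},{"jaw":1,"delta_pos":[0.34,-0.9,0],"rotation":[0,0,-0.09]},{"jaw":1,"delta_pos":[0.34,-0.9,0],"rotation":[0,0,-0.09]}]}}

```text
clock: 2.3
tool_pos: [0.2455, 0.4191, 0.3975]
orientation: [[-0.778, 0.628, 0.003], [0.628, 0.778, 0.005], [0.001, 0.006, -1.0]]
ft_force: [2.3, -0.3, -1.2]
width: 0.0851
grip_force: 0.0
```

{"method": "drive_tool", "body": {"motion": [{"jaw":1,"delta_pos":[0.34,-0.9,0],"rotation":[0,0,-0.09]},{"jaw":1,"delta_pos":[0.34,-0.9,0],"rotation":[0,0,-0.09]},{"jaw":1,"delta_pos":[0.34,-0.9,0],"rotation":[0,0,-0.09]},{"jaw":1,"delta_pos":[0.34,-0.9,0],"rotation":[0,0,-0.09]},{"jaw":1,"delta_pos":[0.34,-0.9,0],"rotation":[0,0,-0.09]}]}}

```text
clock: 2.8
tool_pos: [0.3304, 0.1909, 0.3955]
orientation: [[-0.181, 0.984, 0.001], [0.984, 0.181, 0.001], [0.001, 0.001, -1.0]]
ft_force: [1.3, -0.0, 0.1]
width: 0.0849
grip_force: 0.0
```

{"method": "drive_tool", "body": {"motion": [{"jaw":1,"delta_pos":[0.35,-0.89,0],"rotation":[0,0,-0.09]},{"jaw":1,"delta_pos":[0.35,-0.89,0],"rotation":[0,0,-0.09]},{"jaw":1,"delta_pos":[0.35,-0.89,0],"rotation":[0,0,-0.054]},{"jaw":1,"delta_pos":[0.35,-0.89,0],"rotation":[0,0,0]},{"jaw":1,"delta_pos":[0.35,-0.89,0],"rotation":[0,0,0]}]}}

```text
clock: 3.3
tool_pos: [0.4178, -0.0315, 0.3957]
orientation: [[0.179, 0.984, 0.002], [0.984, -0.179, 0.001], [0.001, 0.001, -1.0]]
ft_force: [1.3, 1.4, -0.2]
width: 0.0853
grip_force: 0.0
```

{"method": "drive_tool", "body": {"motion": [{"jaw":1,"delta_pos":[0.35,-0.89,0],"rotation":[0.0876,-0.0163,0]},{"jaw":1,"delta_pos":[0.35,-0.89,-0.2],"rotation":[0,0,0]},{"jaw":1,"delta_pos":[0.35,-0.89,-0.2],"rotation":[0,0,0]},{"jaw":1,"delta_pos":[0.35,-0.89,-0.2],"rotation":[0,0,0]},{"jaw":1,"delta_pos":[0,0,-0.9],"rotation":[0,0,0]}]}}

```text
clock: 3.8
tool_pos: [0.4864, -0.2118, 0.3216]
orientation: [[0.191, 0.981, 0.024], [0.976, -0.192, 0.105], [0.108, 0.004, -0.994]]
ft_force: [0.7, 0.0, -0.1]
width: 0.0856
grip_force: 0.0
```

```bash
python3 - <<'E'
from h import *
np.set_printoptions(precision=4,suppress=True)
s=manip.observe(); print(s["clock"],s["tool_pos"],s["orientation"],s["joint_positions"],s["ft_force"])
p=manip.read_camera("wrist"); cv2.imwrite("pics/w1.png",p["image"][:,:,::-1])
q=manip.read_camera("top");t=manip.read_camera("scene")
L=[]
for k in (p,q,t):
    r=manip.spot_point(k,"trough_grip")[:1]
    if r: L.append((k,r[0]["centre"])); print(r,at_depth(k,r[0]["centre"]),at_z(k,r[0]["centre"],.0705))
print(tri(L),tri(L[1:]))
E
```

```text
3.8 [ 0.4864 -0.2118  0.3216] [[ 0.1909  0.9813  0.0243]
 [ 0.9757 -0.1924  0.105 ]
 [ 0.1077  0.0037 -0.9942]] [-0.2183  0.3425  0.9247  1.4223 -0.3684  1.5589  0.5044] [ 0.7026  0.0215 -0.0632]
[{'centre': [282.6, 207.0], 'p': 0.6}] [ 0.4864 -0.2112  0.0882] [ 0.4859 -0.2139  0.0705]
[{'centre': [358.4, 234.4], 'p': 0.91}] [ 0.488  -0.2137  0.0916] [ 0.4879 -0.2169  0.0705]
[{'centre': [225.0, 243.6], 'p': 0.94}] [ 0.4943 -0.2236  0.0831] [ 0.4844 -0.2109  0.0705]
[ 0.4871 -0.2148  0.0743] [ 0.4881 -0.216   0.0755]
```

View pics/w1.png

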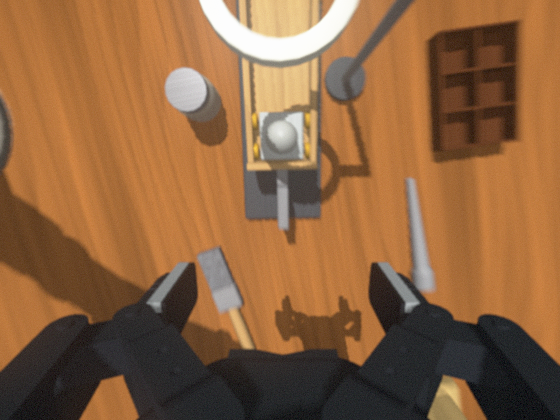

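The wrist view shows the handle at (283,170)–(283,228), upright in the picture and centred between the fingers, so yaw is right. The jar at (190,95) is clear. I'll descend.

{"method": "drive_tool", "body": {"motion": [{"jaw":1,"delta_pos":[0,0,-0.9],"rotation":[0,0,0]},{"jaw":1,"delta_pos":[0,0,-0.9],"rotation":[0,0,0]},{"jaw":1,"delta_pos":[0,0,-0.9],"rotation":[0,0,0]},{"jaw":1,"delta_pos":[0,0,-0.9],"rotation":[0,0,0]},{"jaw":1,"delta_pos":[0,0,0],"rotation":[0,0,0]}]}}

```text
clock: 4.6
tool_pos: [0.4839, -0.1969, 0.1374]
orientation: [[0.175, 0.985, 0.011], [0.977, -0.175, 0.123], [0.123, -0.011, -0.992]]
ft_force: [1.0, 0.9, 0.4]
width: 0.0856
grip_force: 0.0
```

```bash
python3 - <<'E'
from h import *
np.set_printoptions(precision=4,suppress=True)
s=manip.observe(); print(s["clock"],s["tool_pos"],s["orientation"],s["joint_velocities"])
p=manip.read_camera("wrist"); cv2.imwrite("pics/w2.png",p["image"][:,:,::-1])
for r in manip.spot_point(p,"trough_grip")[:2]: print(r,at_depth(p,r["centre"]),at_z(p,r["centre"],.0705))
E
```

```text
4.6 [ 0.4839 -0.1969  0.1374] [[ 0.1747  0.9846  0.0109]
 [ 0.977  -0.1747  0.1225]
 [ 0.1225 -0.0108 -0.9924]] [-0.0054 -0.0561  0.0504 -0.111   0.02    0.0611 -0.0321]
{'centre': [292.9, 264.5], 'p': 0.93} [ 0.488  -0.2058  0.09  ] [ 0.4873 -0.2125  0.0705]
```

View pics/w2.png

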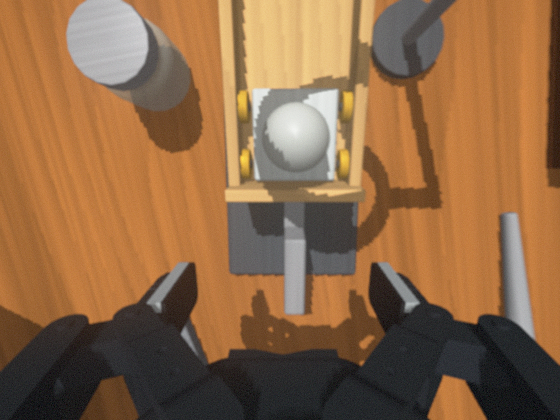

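{"method": "drive_tool", "body": {"motion": [{"jaw":1,"delta_pos":[0.06,-0.31,0],"rotation":[0.0094,-0.0087,-0.005]},{"jaw":1,"delta_pos":[0,0,-0.45],"rotation":[0,0,0]},{"jaw":1,"delta_pos":[0,0,-0.45],"rotation":[0,0,0]},{"jaw":1,"delta_pos":[0,0,-0.46],"rotation":[0,0,0]},{"jaw":1,"delta_pos":[0,0,0],"rotation":[0,0,0]}]}}

```text
clock: 5.2
tool_pos: [0.4893, -0.2157, 0.0732]
orientation: [[0.182, 0.983, 0.033], [0.974, -0.185, 0.133], [0.137, 0.008, -0.991]]
ft_force: [-0.8, 1.2, 0.5]
width: 0.0854
grip_force: 0.0
```

```bash
python3 - <<'E'
from h import *
np.set_printoptions(precision=4,suppress=True)
s=manip.observe(); print(s["clock"],s["tool_pos"],s["orientation"],s["joint_velocities"],s["ft_force"])
p=manip.read_camera("wrist"); cv2.imwrite("pics/w3.png",p["image"][:,:,::-1])
s=manip.observe(); print(s["clock"],s["tool_pos"])
E
```

```text
5.2 [ 0.4893 -0.2157  0.0732] [[ 0.182   0.9828  0.033 ]
 [ 0.9737 -0.1848  0.1332]
 [ 0.137   0.0079 -0.9905]] [-0.0082 -0.0306  0.0243 -0.0305  0.0126  0.0245 -0.0159] [-0.7779  1.197   0.4818]
5.25 [ 0.4899 -0.2164  0.0743]
```

View pics/w3.png

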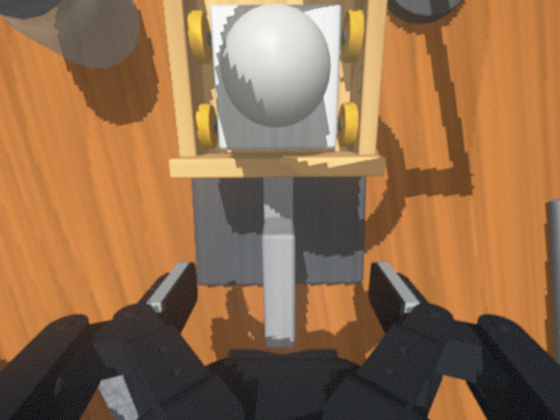

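The handle sits at column 280, between the fingers (centre 283). I'll go down 5 mm and close.

{"method": "drive_tool", "body": {"motion": [{"jaw":1,"delta_pos":[-0.02,0.03,-0.11],"rotation":[0,0,0]},{"jaw":1,"delta_pos":[0,0,0],"rotation":[0,0,0]},{"jaw":-1,"delta_pos":[0,0,0],"rotation":[0,0,0]},{"jaw":-1,"delta_pos":[0,0,0],"rotation":[0,0,0]},{"jaw":-1,"delta_pos":[0,0,0],"rotation":[0,0,0]}]}}

```text
clock: 5.75
tool_pos: [0.4869, -0.2145, 0.0666]
orientation: [[0.184, 0.982, 0.032], [0.973, -0.187, 0.133], [0.137, 0.007, -0.991]]
ft_force: [-0.2, 1.7, -0.6]
width: 0.0439
grip_force: 0.0
```

{"method": "drive_tool", "body": {"motion": [{"jaw":-1,"delta_pos":[0,0,0],"rotation":[0,0,0]},{"jaw":-1,"delta_pos":[0,0,0],"rotation":[0,0,0]},{"jaw":-1,"delta_pos":[0,0,0],"rotation":[0,0,0]},{"jaw":-1,"delta_pos":[0,0,0],"rotation":[0,0,0]},{"jaw":-1,"delta_pos":[0,0,0],"rotation":[0,0,0]}]}}

```text
clock: 6.25
tool_pos: [0.4877, -0.2147, 0.0664]
orientation: [[0.183, 0.983, 0.033], [0.974, -0.185, 0.132], [0.136, 0.008, -0.991]]
ft_force: [5.1, -1.6, -1.0]
width: 0.0135
grip_force: 60.6
```

```bash
cat > m.py <<'E'
from h import *
np.set_printoptions(precision=4,suppress=True)
Hg=np.array([.562,.195]);yv=np.array([.1825,.9832])
def sphere(p,z=None):
    """plan distance from hinge of grey sphere, from depth blob near the trough axis"""
    v,u=np.mgrid[0:420,0:560]; f=210/np.tan(np.radians(p["fov_y"])/2)
    C=np.stack([(u-p["cx"])/f,(v-p["cy"])/f,np.ones_like(u,float)],-1)*p["range_z"][...,None]
    return (C-np.array(p["t"]))@np.array(p["R"])
def look(save=None):
    s=manip.observe(); out=[]
    print(s["clock"],"tcp",s["tool_pos"],"F",np.array(s["ft_force"]),"w",s["width"],s["grip_force"],"tilt",np.arcsin(s["orientation"][2][0]))
    for c in("scene","top"):
        p=manip.read_camera(c)
        if save: cv2.imwrite(f"pics/{save}_{c}.png",p["image"][:,:,::-1])
        for n in("trolley_center",):
            r=manip.spot_point(p,n)[:1]
            if r:
                W=at_z(p,r[0]["centre"],.118); out.append((p,r[0]["centre"]))
                print(c,n,r[0]["p"],np.array(r[0]["centre"]),"dist",(Hg-W[:2])@yv,"clk",manip.observe()["clock"])
    if len(out)==2:
        T=tri(out); print("tri",T,"dist",(Hg-T[:2])@yv)
E
python3 -c "from m import *; look()"
```

```text
6.25 tcp [ 0.4877 -0.2147  0.0664] F [ 5.116  -1.5712 -0.9604] w 0.01345791946488967 60.64892828464508 tilt 0.1364447712981485
scene trolley_center 0.81 [247.7 227.8] dist 0.37028509821896294 clk 6.35
top trolley_center 0.63 [325.3 227.9] dist 0.3188880666207022 clk 6.45
tri [ 0.5031 -0.1235  0.071 ] dist 0.3238966820901556
```

Gripped: width 13.5 mm, force 60.6 N. The trough is still on its rest with TCP z = 0.0664, so level should be near z = 0.124. I'll raise it to just below level, turning the tool with the trough.

{"method": "drive_tool", "body": {"motion": [{"jaw":-1,"delta_pos":[0,0,0.2],"rotation":[-0.0152,0.0028,0]},{"jaw":-1,"delta_pos":[0,0,0.2],"rotation":[-0.0152,0.0028,0]},{"jaw":-1,"delta_pos":[0,0,0.2],"rotation":[-0.0152,0.0028,0]},{"jaw":-1,"delta_pos":[0,0,0.2],"rotation":[-0.0152,0.0028,0]},{"jaw":-1,"delta_pos":[0,0,0.2],"rotation":[-0.0152,0.0028,0]}]}}

```text
clock: 6.95
tool_pos: [0.4875, -0.2157, 0.1166]
orientation: [[0.186, 0.983, 0.011], [0.983, -0.186, 0.011], [0.012, 0.009, -1.0]]
ft_force: [5.8, -3.9, -4.1]
width: 0.0134
grip_force: 61.1
```

```bash
cat > m.py <<'E'
from h import *
from scipy.optimize import least_squares
np.set_printoptions(precision=4,suppress=True)
Hg=np.array([.562,.195]);yv=np.array([.1825,.9832]);xv=np.array([.9832,-.1825])
Z0,ZL=.0664,.1238
def slope(): return (manip.observe()["tool_pos"][2]-ZL)/.41
def cloud(p):
    v,u=np.mgrid[0:420,0:560]; f=210/np.tan(np.radians(p["fov_y"])/2)
    C=np.stack([(u-p["cx"])/f,(v-p["cy"])/f,np.ones_like(u,float)],-1)*p["range_z"][...,None]
    W=((C-np.array(p["t"]))@np.array(p["R"])).reshape(-1,3)
    W=W[p["range_z"].ravel()>0]
    return np.c_[(W[:,:2]-Hg)@xv,(Hg-W[:,:2])@yv,W[:,2]]   # lateral, dist from hinge, z
def sph(Q,s):
    fl=.1+s*Q[:,1]
    m=(abs(Q[:,0])<.024)&(Q[:,1]>.03)&(Q[:,1]<.35)&(Q[:,2]>fl+.045)&(Q[:,2]<fl+.075)
    P=Q[m]
    if m.sum()<8: return np.nan,np.nan,m.sum(),np.nan
    g=lambda x: np.linalg.norm(P-np.array([x[0],x[1],.1+s*x[1]+.042+x[2]]),axis=1)-.02
    r=least_squares(g,[0,np.median(P[:,1]),0],loss="soft_l1",f_scale=.002)
    return r.x[0],r.x[1],m.sum(),r.x[2]
def look(save=None):
    for c in("scene","top"):
        o=manip.observe(); s=slope(); p=manip.read_camera(c)
        if save: cv2.imwrite(f"pics/{save}_{c}.png",p["image"][:,:,::-1])
        l,d,n,e=sph(cloud(p),s)
        d+=s*.042*-1  # sphere centre sits up the normal; plate middle at same along-trough place
        print(c,"clk",round(o["clock"],2),"z",round(o["tool_pos"][2],4),"s",round(s,4),"| lat %.4f dist %.4f travel %.4f n %d e %.4f"%(l,d,.32-d,n,e),"w",round(o["width"],4))
    print("F",np.array(o["ft_force"]),"tilt",np.arcsin(o["orientation"][2][0]),"tcp",o["tool_pos"])
E
python3 -c "from m import *; look()"
```

```text
scene clk 6.95 z 0.1166 s -0.0175 | lat 0.0015 dist 0.3259 travel -0.0059 n 126 e 0.0006 w 0.0134
top clk 7.0 z 0.1178 s -0.0146 | lat 0.0042 dist 0.3270 travel -0.0070 n 168 e -0.0005 w 0.0132
F [ 2.138  -3.9935 -2.6904] tilt 0.01136720397339713 tcp [ 0.4875 -0.2156  0.1178]
```

```bash
sed -i 's/^Hg=np.array(\[.562,.195\])/Hg=np.array([.5608,.1886])/' m.py; python3 - <<'E'
from m import *
for c in("scene","top"):
    p=manip.read_camera(c); Q=cloud(p)
    P=Q[(Q[:,2]>.238)&(Q[:,2]<.268)&(abs(Q[:,0])<.062)&(Q[:,1]>.12)&(Q[:,1]<.34)]
    r=np.hypot(P[:,0],P[:,1]-.233)
    g=lambda x:(lambda r:np.clip(abs(r-.047)-.007,0,None))(np.hypot(P[:,0]-x[0],P[:,1]-x[1]))
    f=least_squares(g,[0,.233],loss="soft_l1",f_scale=.002).x
    print(c,len(P),"fit",f,"minmax",np.percentile(P[:,1],[1,99]).mean(),np.percentile(P[:,0],[1,99]),P[:,2].mean())
look()
E
```

```text
scene 600 fit [0.0032 0.2333] minmax 0.2344308259802183 [-0.0484  0.0593] 0.2551812816505058
top 693 fit [0.0042 0.2335] minmax 0.23357164220836485 [-0.0476  0.0589] 0.25749898741023497
scene clk 7.15 z 0.1164 s -0.018 | lat 0.0008 dist 0.3193 travel 0.0007 n 121 e 0.0008 w 0.0135
top clk 7.2 z 0.1163 s -0.0183 | lat 0.0043 dist 0.3212 travel -0.0012 n 165 e -0.0003 w 0.0132
F [ 5.6206 -4.557  -3.7792] tilt 0.013273092888979201 tcp [ 0.4875 -0.2157  0.1163]
```

{"method": "drive_tool", "body": {"motion": [{"jaw":-1,"delta_pos":[0,0,0.24],"rotation":[-0.0182,0.0034,0]},{"jaw":-1,"delta_pos":[0,0,0],"rotation":[0,0,0]},{"jaw":-1,"delta_pos":[0,0,0],"rotation":[0,0,0]},{"jaw":-1,"delta_pos":[0,0,0],"rotation":[0,0,0]},{"jaw":-1,"delta_pos":[0,0,0],"rotation":[0,0,0]}]}}

```text
clock: 7.75
tool_pos: [0.4876, -0.2151, 0.1279]
orientation: [[0.186, 0.983, 0.006], [0.983, -0.185, -0.016], [-0.014, 0.009, -1.0]]
ft_force: [6.2, -4.1, -2.6]
width: 0.0134
grip_force: 61.0
```

```bash
python3 -c "from m import *; look()"
```

```text
scene clk 7.75 z 0.1279 s 0.01 | lat 0.0012 dist 0.3082 travel 0.0118 n 123 e 0.0004 w 0.0134
top clk 7.8 z 0.1279 s 0.0099 | lat 0.0046 dist 0.3077 travel 0.0123 n 152 e -0.0003 w 0.0131
F [ 6.6295 -3.8305 -3.5284] tilt -0.014243986741805877 tcp [ 0.4876 -0.2151  0.1279]
```

{"method": "drive_tool", "body": {"motion": [{"jaw":-1,"delta_pos":[0,0,-0.06],"rotation":[0.0046,-0.0008,0]},{"jaw":-1,"delta_pos":[0,0,0],"rotation":[0,0,0]},{"jaw":-1,"delta_pos":[0,0,0],"rotation":[0,0,0]},{"jaw":-1,"delta_pos":[0,0,0],"rotation":[0,0,0]},{"jaw":-1,"delta_pos":[0,0,0],"rotation":[0,0,0]}]}}

```text
clock: 8.35
tool_pos: [0.4876, -0.2153, 0.1249]
orientation: [[0.186, 0.983, 0.007], [0.983, -0.186, -0.009], [-0.007, 0.009, -1.0]]
ft_force: [6.9, -4.4, -2.9]
width: 0.0137
grip_force: 61.1
```

```bash
python3 -c "from m import *; look()"
```

```text
scene clk 8.35 z 0.1249 s 0.0027 | lat 0.0018 dist 0.2885 travel 0.0315 n 120 e 0.0010 w 0.0137
top clk 8.4 z 0.1249 s 0.0027 | lat 0.0040 dist 0.2892 travel 0.0308 n 81 e -0.0001 w 0.0131
F [ 5.5421 -3.8445 -3.678 ] tilt -0.007091622171731666 tcp [ 0.4876 -0.2153  0.1249]
```

{"method": "drive_tool", "body": {"motion": [{"jaw":-1,"delta_pos":[0,0,0],"rotation":[0,0,0]},{"jaw":-1,"delta_pos":[0,0,0],"rotation":[0,0,0]},{"jaw":-1,"delta_pos":[0,0,0],"rotation":[0,0,0]},{"jaw":-1,"delta_pos":[0,0,0],"rotation":[0,0,0]},{"jaw":-1,"delta_pos":[0,0,0],"rotation":[0,0,0]}]}}

```text
clock: 8.95
tool_pos: [0.4875, -0.2153, 0.1249]
orientation: [[0.186, 0.983, 0.007], [0.983, -0.186, -0.009], [-0.007, 0.009, -1.0]]
ft_force: [7.3, -3.5, -3.5]
width: 0.013
grip_force: 61.1
```

```bash
python3 -c "from m import *; look()"
```

```text
scene clk 8.95 z 0.1249 s 0.0027 | lat 0.0008 dist 0.2783 travel 0.0417 n 121 e 0.0006 w 0.013
top clk 9.0 z 0.1249 s 0.0027 | lat 0.0036 dist 0.2799 travel 0.0401 n 78 e -0.0003 w 0.0136
F [ 6.6054 -4.3472 -4.2079] tilt -0.007098838801194111 tcp [ 0.4876 -0.2153  0.1249]
```

{"method": "drive_tool", "body": {"motion": [{"jaw":-1,"delta_pos":[0,0,0.09],"rotation":[-0.0068,0.0013,0]},{"jaw":-1,"delta_pos":[0,0,0],"rotation":[0,0,0]},{"jaw":-1,"delta_pos":[0,0,0],"rotation":[0,0,0]},{"jaw":-1,"delta_pos":[0,0,0],"rotation":[0,0,0]},{"jaw":-1,"delta_pos":[0,0,0],"rotation":[0,0,0]}]}}

```text
clock: 9.55
tool_pos: [0.4876, -0.215, 0.1294]
orientation: [[0.185, 0.983, 0.005], [0.983, -0.185, -0.019], [-0.018, 0.009, -1.0]]
ft_force: [5.3, -4.4, -3.0]
width: 0.0136
grip_force: 61.0
```

```bash
python3 -c "from m import *; look()"
```

```text
scene clk 9.55 z 0.1294 s 0.0136 | lat 0.0012 dist 0.2661 travel 0.0539 n 120 e 0.0005 w 0.0136
top clk 9.6 z 0.1294 s 0.0136 | lat 0.0045 dist 0.2663 travel 0.0537 n 140 e -0.0000 w 0.0131
F [ 5.905  -3.0908 -3.0638] tilt -0.017588122948786228 tcp [ 0.4876 -0.215   0.1294]
```

{"method": "drive_tool", "body": {"motion": [{"jaw":-1,"delta_pos":[0,0,-0.1],"rotation":[0.0076,-0.0014,0]},{"jaw":-1,"delta_pos":[0,0,0],"rotation":[0,0,0]},{"jaw":-1,"delta_pos":[0,0,0],"rotation":[0,0,0]},{"jaw":-1,"delta_pos":[0,0,0],"rotation":[0,0,0]},{"jaw":-1,"delta_pos":[0,0,0],"rotation":[0,0,0]}]}}

```text
clock: 10.15
tool_pos: [0.4876, -0.2153, 0.1244]
orientation: [[0.186, 0.983, 0.007], [0.983, -0.186, -0.007], [-0.006, 0.009, -1.0]]
ft_force: [7.1, -3.4, -3.2]
width: 0.013
grip_force: 61.1
```

```bash
python3 -c "from m import *; look()"
```

```text
scene clk 10.15 z 0.1244 s 0.0016 | lat 0.0001 dist 0.2408 travel 0.0792 n 112 e 0.0013 w 0.013
top clk 10.2 z 0.1245 s 0.0016 | lat 0.0035 dist 0.2417 travel 0.0783 n 163 e -0.0004 w 0.0131
F [ 5.4535 -4.0499 -3.2094] tilt -0.005847262748692847 tcp [ 0.4876 -0.2153  0.1245]
```

{"method": "drive_tool", "body": {"motion": [{"jaw":-1,"delta_pos":[0,0,-0.02],"rotation":[0.0015,-0.0003,0]},{"jaw":-1,"delta_pos":[0,0,0],"rotation":[0,0,0]},{"jaw":-1,"delta_pos":[0,0,0],"rotation":[0,0,0]},{"jaw":-1,"delta_pos":[0,0,0],"rotation":[0,0,0]},{"jaw":-1,"delta_pos":[0,0,0],"rotation":[0,0,0]}]}}

```text
clock: 10.75
tool_pos: [0.4875, -0.2154, 0.1235]
orientation: [[0.186, 0.983, 0.008], [0.983, -0.186, -0.005], [-0.004, 0.009, -1.0]]
ft_force: [6.3, -4.4, -4.2]
width: 0.0135
grip_force: 61.2
```

```bash
python3 -c "from m import *; look()"
```

```text
scene clk 10.75 z 0.1235 s -0.0008 | lat 0.0014 dist 0.2321 travel 0.0879 n 116 e 0.0009 w 0.0135
top clk 10.8 z 0.1235 s -0.0008 | lat 0.0036 dist 0.2335 travel 0.0865 n 165 e -0.0004 w 0.0131
F [ 6.5383 -3.9119 -3.061 ] tilt -0.003532504764095683 tcp [ 0.4875 -0.2154  0.1235]
```

{"method": "drive_tool", "body": {"motion": [{"jaw":-1,"delta_pos":[0,0,0],"rotation":[0,0,0]},{"jaw":-1,"delta_pos":[0,0,0],"rotation":[0,0,0]},{"jaw":-1,"delta_pos":[0,0,0],"rotation":[0,0,0]},{"jaw":-1,"delta_pos":[0,0,0],"rotation":[0,0,0]},{"jaw":-1,"delta_pos":[0,0,0],"rotation":[0,0,0]}]}}

```text
clock: 11.35
tool_pos: [0.4875, -0.2154, 0.1235]
orientation: [[0.186, 0.983, 0.008], [0.983, -0.186, -0.005], [-0.004, 0.009, -1.0]]
ft_force: [6.5, -4.5, -3.4]
width: 0.0132
grip_force: 61.2
```

{"method": "drive_tool", "body": {"motion": [{"jaw":-1,"delta_pos":[0,0,0],"rotation":[0,0,0]},{"jaw":-1,"delta_pos":[0,0,0],"rotation":[0,0,0]},{"jaw":-1,"delta_pos":[0,0,0],"rotation":[0,0,0]},{"jaw":-1,"delta_pos":[0,0,0],"rotation":[0,0,0]},{"jaw":-1,"delta_pos":[0,0,0],"rotation":[0,0,0]}]}}

```text
clock: 11.85
tool_pos: [0.4876, -0.2154, 0.1235]
orientation: [[0.186, 0.983, 0.008], [0.983, -0.186, -0.005], [-0.004, 0.009, -1.0]]
ft_force: [5.9, -3.9, -3.0]
width: 0.0135
grip_force: 61.2
```

```bash
python3 - <<'E'
from m import *
look("ring")
a=cv2.imread("pics/ring_top.png")[170:270,190:400]; b=cv2.imread("pics/ring_scene.png")[130:280,180:390]
cv2.imwrite("pics/ringc.png",np.vstack([cv2.resize(a,(630,300)),cv2.resize(b,(420,300),interpolation=cv2.INTER_CUBIC)[:, :].copy() if 0 else cv2.resize(b,(630,300))]))
E
```

```text
scene clk 11.85 z 0.1235 s -0.0008 | lat 0.0010 dist 0.2315 travel 0.0885 n 111 e 0.0010 w 0.0135
top clk 11.9 z 0.1235 s -0.0008 | lat 0.0036 dist 0.2334 travel 0.0866 n 160 e -0.0000 w 0.013
F [ 6.2323 -3.4686 -2.8409] tilt -0.0035459241712650874 tcp [ 0.4876 -0.2154  0.1235]
```

View pics/ringc.png

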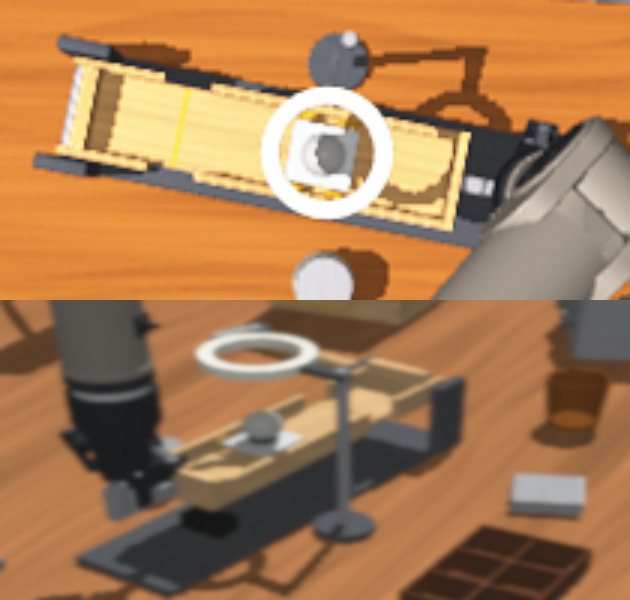

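The trolley is at rest and centred in the ring: sphere at (326,153) in the top crop, ring centre the same. The brass line shows at crop (182,125). I'll hold for the inspection time.

{"method": "drive_tool", "body": {"motion": [{"jaw":-1,"delta_pos":[0,0,0],"rotation":[0,0,0]},{"jaw":-1,"delta_pos":[0,0,0],"rotation":[0,0,0]},{"jaw":-1,"delta_pos":[0,0,0],"rotation":[0,0,0]},{"jaw":-1,"delta_pos":[0,0,0],"rotation":[0,0,0]},{"jaw":-1,"delta_pos":[0,0,0],"rotation":[0,0,0]}]}}

```text
clock: 12.45
tool_pos: [0.4875, -0.2154, 0.1235]
orientation: [[0.186, 0.983, 0.008], [0.983, -0.186, -0.005], [-0.003, 0.009, -1.0]]
ft_force: [5.8, -4.3, -2.8]
width: 0.0132
grip_force: 61.2
```

{"method": "drive_tool", "body": {"motion": [{"jaw":-1,"delta_pos":[0,0,0],"rotation":[0,0,0]},{"jaw":-1,"delta_pos":[0,0,0],"rotation":[0,0,0]},{"jaw":-1,"delta_pos":[0,0,0],"rotation":[0,0,0]},{"jaw":-1,"delta_pos":[0,0,0],"rotation":[0,0,0]},{"jaw":-1,"delta_pos":[0,0,0],"rotation":[0,0,0]}]}}

```text
clock: 12.95
tool_pos: [0.4875, -0.2154, 0.1235]
orientation: [[0.186, 0.983, 0.008], [0.983, -0.186, -0.005], [-0.004, 0.009, -1.0]]
ft_force: [6.5, -4.0, -3.2]
width: 0.0131
grip_force: 61.2
```

{"method": "drive_tool", "body": {"motion": [{"jaw":-1,"delta_pos":[0,0,0],"rotation":[0,0,0]},{"jaw":-1,"delta_pos":[0,0,0],"rotation":[0,0,0]},{"jaw":-1,"delta_pos":[0,0,0],"rotation":[0,0,0]},{"jaw":-1,"delta_pos":[0,0,0],"rotation":[0,0,0]},{"jaw":-1,"delta_pos":[0,0,0],"rotation":[0,0,0]}]}}

```text
clock: 13.45
tool_pos: [0.4875, -0.2154, 0.1235]
orientation: [[0.186, 0.983, 0.008], [0.983, -0.186, -0.005], [-0.004, 0.009, -1.0]]
ft_force: [5.7, -4.2, -3.3]
width: 0.013
grip_force: 61.2
```

{"method": "drive_tool", "body": {"motion": [{"jaw":-1,"delta_pos":[0,0,0],"rotation":[0,0,0]},{"jaw":-1,"delta_pos":[0,0,0],"rotation":[0,0,0]},{"jaw":-1,"delta_pos":[0,0,0],"rotation":[0,0,0]},{"jaw":-1,"delta_pos":[0,0,0],"rotation":[0,0,0]},{"jaw":-1,"delta_pos":[0,0,0],"rotation":[0,0,0]}]}}

```text
clock: 13.95
tool_pos: [0.4875, -0.2154, 0.1235]
orientation: [[0.186, 0.983, 0.008], [0.983, -0.186, -0.005], [-0.004, 0.009, -1.0]]
ft_force: [5.5, -4.6, -3.2]
width: 0.0135
grip_force: 61.2
```

{"method": "drive_tool", "body": {"motion": [{"jaw":-1,"delta_pos":[0,0,0],"rotation":[0,0,0]},{"jaw":-1,"delta_pos":[0,0,0],"rotation":[0,0,0]},{"jaw":-1,"delta_pos":[0,0,0],"rotation":[0,0,0]},{"jaw":-1,"delta_pos":[0,0,0],"rotation":[0,0,0]},{"jaw":-1,"delta_pos":[0,0,0],"rotation":[0,0,0]}]}}

```text
clock: 14.45
tool_pos: [0.4875, -0.2153, 0.1235]
orientation: [[0.186, 0.983, 0.008], [0.983, -0.186, -0.005], [-0.004, 0.009, -1.0]]
ft_force: [6.2, -3.6, -2.7]
width: 0.0133
grip_force: 61.2
```

```bash
python3 - <<'E'
from m import *
look()
for c in("scene","top"):
    p=manip.read_camera(c)
    r=manip.spot_point(p,"trough_gap")[:1]
    if r: W=at_z(p,r[0]["centre"],.1); print(c,r,(Hg-W[:2])@yv,(W[:2]-Hg)@xv)
    if c=="top": W=at_z(p,(250.7,211.7),.1); print("by eye",(Hg-W[:2])@yv)
E
```

```text
scene clk 14.45 z 0.1235 s -0.0008 | lat 0.0010 dist 0.2317 travel 0.0883 n 114 e 0.0009 w 0.0133
top clk 14.5 z 0.1235 s -0.0008 | lat 0.0038 dist 0.2332 travel 0.0868 n 164 e 0.0001 w 0.0134
F [ 6.1852 -3.2614 -2.6625] tilt -0.003536445748353351 tcp [ 0.4875 -0.2153  0.1235]
scene [{'centre': [297.3, 184.3], 'p': 0.77}] 0.08894044820020904 -0.002026593238677328
top [{'centre': [249.9, 143.2], 'p': 0.62}] 0.060268133558608626 0.19024715242951928
by eye 0.1016293150354952
```

{"method": "drive_tool", "body": {"motion": [{"jaw":-1,"delta_pos":[0,0,0.12],"rotation":[-0.0092,0.0017,0]},{"jaw":-1,"delta_pos":[0,0,0],"rotation":[0,0,0]},{"jaw":-1,"delta_pos":[0,0,0],"rotation":[0,0,0]},{"jaw":-1,"delta_pos":[0,0,0],"rotation":[0,0,0]},{"jaw":-1,"delta_pos":[0,0,0],"rotation":[0,0,0]}]}}

```text
clock: 15.25
tool_pos: [0.4876, -0.215, 0.1294]
orientation: [[0.185, 0.983, 0.005], [0.983, -0.185, -0.019], [-0.018, 0.009, -1.0]]
ft_force: [6.0, -3.3, -3.1]
width: 0.0133
grip_force: 61.1
```

```bash
python3 -c "from m import *; look()"
```

```text
scene clk 15.25 z 0.1294 s 0.0138 | lat 0.0008 dist 0.2211 travel 0.0989 n 114 e 0.0006 w 0.0133
top clk 15.3 z 0.1294 s 0.0138 | lat 0.0035 dist 0.2210 travel 0.0990 n 163 e 0.0001 w 0.0133
F [ 6.541  -2.9053 -3.5941] tilt -0.017676064126487347 tcp [ 0.4876 -0.215   0.1294]
```

{"method": "drive_tool", "body": {"motion": [{"jaw":-1,"delta_pos":[0,0,0],"rotation":[0,0,0]},{"jaw":-1,"delta_pos":[0,0,0],"rotation":[0,0,0]},{"jaw":-1,"delta_pos":[0,0,0],"rotation":[0,0,0]},{"jaw":-1,"delta_pos":[0,0,0],"rotation":[0,0,0]},{"jaw":-1,"delta_pos":[0,0,0],"rotation":[0,0,0]}]}}

```text
clock: 15.85
tool_pos: [0.4876, -0.215, 0.1294]
orientation: [[0.185, 0.983, 0.005], [0.983, -0.185, -0.019], [-0.018, 0.009, -1.0]]
ft_force: [5.2, -4.0, -3.5]
width: 0.0132
grip_force: 61.1
```

```bash
python3 -c "from m import *; look()"
```

```text
scene clk 15.85 z 0.1294 s 0.0137 | lat -0.0000 dist 0.1848 travel 0.1352 n 108 e 0.0012 w 0.0132
top clk 15.9 z 0.1295 s 0.0138 | lat 0.0036 dist 0.1821 travel 0.1379 n 90 e 0.0002 w 0.0138
F [ 6.2391 -3.8318 -3.2345] tilt -0.01762513945763614 tcp [ 0.4876 -0.215   0.1295]
```

{"method": "drive_tool", "body": {"motion": [{"jaw":-1,"delta_pos":[0,0,-0.12],"rotation":[0.0092,-0.0017,0]},{"jaw":-1,"delta_pos":[0,0,0],"rotation":[0,0,0]},{"jaw":-1,"delta_pos":[0,0,0],"rotation":[0,0,0]},{"jaw":-1,"delta_pos":[0,0,0],"rotation":[0,0,0]},{"jaw":-1,"delta_pos":[0,0,0],"rotation":[0,0,0]}]}}

```text
clock: 16.45
tool_pos: [0.4875, -0.2154, 0.1236]
orientation: [[0.186, 0.983, 0.008], [0.983, -0.186, -0.005], [-0.003, 0.009, -1.0]]
ft_force: [5.7, -4.3, -2.5]
width: 0.0131
grip_force: 61.2
```

```bash
python3 -c "from m import *; look()"
```

```text
scene clk 16.45 z 0.1236 s -0.0006 | lat 0.0011 dist 0.1359 travel 0.1841 n 83 e 0.0013 w 0.0131
top clk 16.5 z 0.1236 s -0.0006 | lat 0.0029 dist 0.1347 travel 0.1853 n 163 e -0.0001 w 0.0131
F [ 5.5729 -3.827  -2.0161] tilt -0.0034542336765908607 tcp [ 0.4875 -0.2153  0.1236]
```

{"method": "drive_tool", "body": {"motion": [{"jaw":-1,"delta_pos":[0,0,0],"rotation":[0,0,0]},{"jaw":-1,"delta_pos":[0,0,0],"rotation":[0,0,0]},{"jaw":-1,"delta_pos":[0,0,0],"rotation":[0,0,0]},{"jaw":-1,"delta_pos":[0,0,0],"rotation":[0,0,0]},{"jaw":-1,"delta_pos":[0,0,0],"rotation":[0,0,0]}]}}

```text
clock: 17.05
tool_pos: [0.4876, -0.2153, 0.1236]
orientation: [[0.186, 0.983, 0.008], [0.983, -0.186, -0.005], [-0.003, 0.009, -1.0]]
ft_force: [5.5, -4.0, -1.7]
width: 0.013
grip_force: 61.2
```

```bash
python3 -c "from m import *; look()"
```

```text
scene clk 17.05 z 0.1236 s -0.0005 | lat 0.0008 dist 0.1110 travel 0.2090 n 50 e -0.0002 w 0.013
top clk 17.1 z 0.1236 s -0.0005 | lat 0.0025 dist 0.1102 travel 0.2098 n 167 e 0.0006 w 0.0135
F [ 5.1326 -4.2508 -3.2438] tilt -0.0034305352218586232 tcp [ 0.4875 -0.2153  0.1236]
```

{"method": "drive_tool", "body": {"motion": [{"jaw":-1,"delta_pos":[0,0,0],"rotation":[0,0,0]},{"jaw":-1,"delta_pos":[0,0,0],"rotation":[0,0,0]},{"jaw":-1,"delta_pos":[0,0,0],"rotation":[0,0,0]},{"jaw":-1,"delta_pos":[0,0,0],"rotation":[0,0,0]},{"jaw":-1,"delta_pos":[0,0,0],"rotation":[0,0,0]}]}}

```text
clock: 17.65
tool_pos: [0.4876, -0.2153, 0.1236]
orientation: [[0.186, 0.983, 0.008], [0.983, -0.186, -0.005], [-0.003, 0.009, -1.0]]
ft_force: [5.4, -4.2, -2.9]
width: 0.0131
grip_force: 61.2
```

```bash
python3 - <<'E'
from m import *
look("gap")
a=cv2.imread("pics/gap_top.png")[170:270,190:400]; b=cv2.imread("pics/gap_scene.png")[130:230,220:430]
cv2.imwrite("pics/gapc.png",np.vstack([cv2.resize(x,(630,300)) for x in(a,b)]))
E
```

```text
scene clk 17.65 z 0.1236 s -0.0005 | lat -0.0005 dist 0.1047 travel 0.2153 n 47 e 0.0012 w 0.0131
top clk 17.7 z 0.1236 s -0.0004 | lat 0.0029 dist 0.1063 travel 0.2137 n 162 e 0.0001 w 0.0133
F [ 5.554  -4.6218 -1.657 ] tilt -0.0034277463440375577 tcp [ 0.4876 -0.2153  0.1236]
```

View pics/gapc.png

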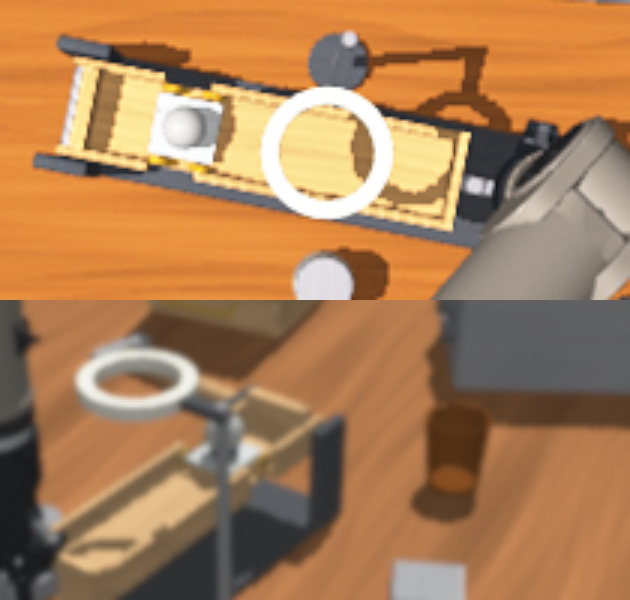

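The trolley stands in the gap: plate at about (186,127) in the top crop, line at (182,125), so it is roughly 5 mm short of the line and well within tolerance. I'll hold it there.

{"method": "drive_tool", "body": {"motion": [{"jaw":-1,"delta_pos":[0,0,0],"rotation":[0,0,0]},{"jaw":-1,"delta_pos":[0,0,0],"rotation":[0,0,0]},{"jaw":-1,"delta_pos":[0,0,0],"rotation":[0,0,0]},{"jaw":-1,"delta_pos":[0,0,0],"rotation":[0,0,0]},{"jaw":-1,"delta_pos":[0,0,0],"rotation":[0,0,0]}]}}

```text
clock: 18.25
tool_pos: [0.4875, -0.2154, 0.1236]
orientation: [[0.186, 0.983, 0.008], [0.983, -0.186, -0.005], [-0.003, 0.009, -1.0]]
ft_force: [5.8, -3.5, -2.6]
width: 0.0131
grip_force: 61.2
```

{"method": "drive_tool", "body": {"motion": [{"jaw":-1,"delta_pos":[0,0,0],"rotation":[0,0,0]},{"jaw":-1,"delta_pos":[0,0,0],"rotation":[0,0,0]},{"jaw":-1,"delta_pos":[0,0,0],"rotation":[0,0,0]},{"jaw":-1,"delta_pos":[0,0,0],"rotation":[0,0,0]},{"jaw":-1,"delta_pos":[0,0,0],"rotation":[0,0,0]}]}}

```text
clock: 18.75
tool_pos: [0.4875, -0.2153, 0.1236]
orientation: [[0.186, 0.983, 0.008], [0.983, -0.186, -0.005], [-0.003, 0.009, -1.0]]
ft_force: [5.8, -3.4, -1.8]
width: 0.0132
grip_force: 61.2
```

{"method": "drive_tool", "body": {"motion": [{"jaw":-1,"delta_pos":[0,0,0],"rotation":[0,0,0]},{"jaw":-1,"delta_pos":[0,0,0],"rotation":[0,0,0]},{"jaw":-1,"delta_pos":[0,0,0],"rotation":[0,0,0]},{"jaw":-1,"delta_pos":[0,0,0],"rotation":[0,0,0]},{"jaw":-1,"delta_pos":[0,0,0],"rotation":[0,0,0]}]}}

```text
clock: 19.25
tool_pos: [0.4876, -0.2154, 0.1236]
orientation: [[0.186, 0.983, 0.008], [0.983, -0.186, -0.005], [-0.003, 0.009, -1.0]]
ft_force: [5.6, -3.2, -1.6]
width: 0.0131
grip_force: 61.2
```

{"method": "drive_tool", "body": {"motion": [{"jaw":-1,"delta_pos":[0,0,0],"rotation":[0,0,0]},{"jaw":-1,"delta_pos":[0,0,0],"rotation":[0,0,0]},{"jaw":-1,"delta_pos":[0,0,0],"rotation":[0,0,0]},{"jaw":-1,"delta_pos":[0,0,0],"rotation":[0,0,0]},{"jaw":-1,"delta_pos":[0,0,0],"rotation":[0,0,0]}]}}

```text
clock: 19.75
tool_pos: [0.4876, -0.2153, 0.1236]
orientation: [[0.186, 0.983, 0.008], [0.983, -0.186, -0.005], [-0.003, 0.009, -1.0]]
ft_force: [5.9, -4.7, -2.2]
width: 0.0133
grip_force: 61.2
```

{"method": "drive_tool", "body": {"motion": [{"jaw":-1,"delta_pos":[0,0,0],"rotation":[0,0,0]},{"jaw":-1,"delta_pos":[0,0,0],"rotation":[0,0,0]},{"jaw":-1,"delta_pos":[0,0,0],"rotation":[0,0,0]},{"jaw":-1,"delta_pos":[0,0,0],"rotation":[0,0,0]},{"jaw":-1,"delta_pos":[0,0,0],"rotation":[0,0,0]}]}}

```text
clock: 20.25
tool_pos: [0.4875, -0.2153, 0.1236]
orientation: [[0.186, 0.983, 0.008], [0.983, -0.186, -0.005], [-0.003, 0.009, -1.0]]
ft_force: [6.1, -3.6, -2.4]
width: 0.0136
grip_force: 61.2
```

```bash
python3 -c "from m import *; look()"
```

```text
scene clk 20.25 z 0.1236 s -0.0005 | lat -0.0004 dist 0.1050 travel 0.2150 n 46 e 0.0013 w 0.0136
top clk 20.3 z 0.1236 s -0.0005 | lat 0.0023 dist 0.1057 travel 0.2143 n 162 e -0.0002 w 0.0136
F [ 5.6989 -2.8853 -2.5849] tilt -0.003490113748517662 tcp [ 0.4875 -0.2154  0.1236]
```

At rest for over 2.5 s and the trough still held near level, so I'm handing in.

```bash
python3 -c "from plant import manip; print(manip.sign_off())"
```

```text
the job is handed in; nothing more can be done
None
```

I handed the job in at about 20 s with the gripper still holding the trough near level: the trolley rested centred under the ring lamp for over 3 s, then about 5 mm short of the brass line for over 2.5 s (tolerance 18 mm); the hand-in gave no verdict.

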